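# Bring the dust collector back on after a tripped outlet

### The job

The dust collector's outlet has tripped. Push the popped-up yellow reset button on the orange outlet box fully home so that it stays in, then press down the raised, white-striped end of the red rocker on the grey switch box until it has tipped all the way over, then press the green button on the black remote fully in and let it come back out. Pushing with closed fingertips is all it takes: pick nothing up, do not press the remote's red button, leave the remote lying flat where it is, and leave the clamps, pliers and dish of washers alone.

Things in the scene. Friction and masses are not known exactly. Their poses are not given: they have to be found in the camera images.
- outlet_box: Orange plastic outlet box screwed to the bench, 100 x 90 x 48 mm high (x, y, z), with two black outlets in its top towards its +x side; origin at the centre of its underside, z up. The reset button stands in its top, 18 mm from its centre towards its own -x.
- reset_button (a joint): Travel of the yellow reset button, m: 0 popped up, 0.010 fully home; counts as home above 0.008. It slides straight down against about 3 N of friction, has no spring and stays where it is left.
- reset_top (a point): Centre of the flat top of the yellow reset cap (30 mm diameter, on a white neck); moves with it, 67 mm above the bench when popped up and 57 mm when home (the cap's underside then meets the box top).
- switch_box: Grey switch box screwed to the bench, 100 x 80 x 50 mm high; origin at the centre of its underside, z up. The rocker's pivot is a line along its y, 62 mm above the bench over its centre. The rocker is a shallow V, 36 mm wide (box y), two flat halves of 37 mm each that meet at the pivot.
- rocker (a joint): Tilt of the red rocker, rad: 0 off, 0.40 fully tipped on; counts as on above 0.33. At 0 the half towards the box's own +x (with a white stripe across it near its end) stands raised 0.4 rad and the other half is level; at 0.40 the striped half is level, its top 62 mm above the bench, and the other is raised. About 0.06 N m of friction, no spring: it stays where it is left.
- rocker_press (a point): Point on the top face of the rocker's striped half, on its middle line, 26 mm from the pivot; moves with it: 72 mm above the bench at 0, 62 mm at 0.40. Pressing straight down here tips it.
- remote: Black remote control lying loose and flat on the bench, 150 x 62 x 22 mm, about 0.25 kg; origin at the centre of its underside, z up. Green button 33 mm from its centre towards its own +x, red button 33 mm towards -x.
- start_button (a joint): Travel of the green button, m: 0 out, 0.006 fully in; counts as pressed above 0.0045. Sprung straight up: 1 N to start moving, 4 N fully in.
- start_top (a point): Centre of the flat top of the green button (30 mm diameter); 32 mm above the bench when out.
- stop_button (a joint): Travel of the red button on the remote, m: 0 out, 0.006 fully in, same spring. To be left alone.
- stop_top (a point): Centre of the flat top of the red button on the remote (30 mm diameter); 32 mm above the bench when out.
- clamp_a: Loose steel C-clamp lying flat, about 160 x 90 x 16 mm, origin under its middle on the bench; handle to its -x. Bystander.
- clamp_b: Second loose C-clamp of the same shape lying flat. Bystander.
- pliers: Loose slip-joint pliers with blue handles lying flat, 200 x 65 x 16 mm along own x, jaws to +x; origin on the bench near the rivet (12 mm from it). Bystander.
- dish: Loose white ceramic dish of washers, 108 mm across the rim, 32 mm high; origin at the centre of its underside. Bystander.
Not all that is in view belongs to the job. Leave any pink or turquoise look-alike of the remote alone.

How it is judged:
By the outcome, as a careful person would: the job done as asked, in the order asked, and still so for the second after the job is handed in, with the robot touching nothing.
It also fails if it takes over 54 s, if anything falls off the work surface, if the arm or the gripper's body presses on something with over 40 N, if the wrist force passes 120 N, or if a joint passes its speed limit or range.

### The arm

A 6-joint arm with a two-finger parallel gripper is mounted at the origin on the work surface. World frame = base frame: x ahead of the robot, y to its left, z up, the work surface at z = 0. Lengths are in m, angles in rad, forces in N, time in s.
With the tool pointing down it reaches from about 0.225 to 0.875 m from the base axis. Payload 3.4 kg.
Tool frame: the origin (TCP) lies midway between the tips of the shut fingers; the grasp point (between the pads) lies 19 mm behind it (manip.grip_point_offset is the distance from the TCP to the grasp point, in m); z points along the fingers, y is the line along which they close (so a half turn about z gives the same grasp; the last joint's range is limited). The gripper opens to 85 mm and grips with 20 to 120 N. Pads are 22 mm wide; open, the fingers measure 114 mm over their backs; the gripper's body (76 mm by 85 mm) begins 54 mm behind the grasp point. The pads swing forward as they close: fully open they stand 13 mm farther back than shut.
Start: joints at [-1.294, 0.276, 1.505, -0, 1.361, -0.121], TCP at [0.223, -0.53, 0.231] pointing down, gripper open.
Joint ranges: [-2.89, 2.89], [-0.75, 2.08], [0.22, 2.7], [-1.18, 4.32], [0.11, 2.71], [-2.7, 2.7]. Speed limits (rad/s): [2.57, 2.57, 3.14, 3.14, 3.14, 3.14].

### API

Orientations are given as a unit quaternion [w, x, y, z].
In Python, from rig import manip gives the robot as it stands.
- The arm moves only by the shell command python3 -m handwheel 'ROWS' [FORCE]. ROWS is JSON, a list of rows, each an object with "translation": the shift along the tool's x, y, z in m, a list of three; "angular": the turn, a rotation vector about the tool's x, y, z in degrees, a list of three; "hand": the closure, from 0 (fully open) to 1 (shut). A call has 1 to 10 rows; each row shifts and turns the commanded pose from where the row before left it, along the tool's axes as they then stand; what a row does not reach is not made up. A row lasts 1/12 s, in which the tool goes at most 41.7 mm and 7.16 degrees, less where a joint would pass 70% of its speed; a pose out of reach is approached as far as the arm can. A call with a gripper value outside its range is refused whole. The fingers move at their own pace and stop on an object; FORCE is the grip in N (left out, the last holds). Time passes only in rows, so rows that do not move let the fingers close. It gives the time, the measured TCP pose, the force, the opening and the grip force at its end, in the units of the state.
- manip.get_state(): the state, without advancing time (a new reading comes with each control period).
- manip.get_image(name): name is "side" or "top"; returns the picture (384x512x3 uint8, red, green, blue); there is no depth.
- manip.camera_info(name): a dict with "camera_matrix" (3x3 intrinsics, pixels), "eye" and "orientation" of the camera in the world. Camera axes: x right, y down, z forward; pixel columns grow to the right and rows downward; lengths in m; the calibration is good to about 2 mm. A picture is of the moment at which its call begins. camera_info takes no time and is no camera call.
- manip.sign_off(): hands the job in; it is judged then, once.
The state is a dict: "clock": time; "qpos": joint angles; "qd": joint speeds; "effort": joint torques, N m; "position": TCP position; "ee_rot": TCP orientation; "contact_force": force on the tool from outside, world axes, zero at the start; "moment": the same for the moment, N m; "width": finger opening in m; "gripper_force": force on a finger pad.
Only numpy, scipy, OpenCV 4.12 (cv2) and the standard library are available. Lean on these libraries where they do the work, as an engineer would, in place of code of your own. Each camera call takes 0.05 s, during which the arm holds its last target. There are 200 camera calls.

## Working session

There is one attempt and no reset: what is moved stays moved. The work goes in short steps, Python scripts to look and compute and a shell command to move; the robot and the scene stay as the last step left them, time stands still between calls to the robot, and variables do not carry over. Pictures are saved under pics/ and viewed, at most 10 in all, crops included, and the job is handed in when it is done.

```bash
mkdir -p pics; python3 - <<'E'
from rig import manip
import cv2
for n in("side","top"):
    cv2.imwrite(f"pics/{n}0.png",manip.get_image(n)[:,:,::-1]); print(manip.camera_info(n))
s=manip.get_state(); print(s)
E
```

```text
{'camera_matrix': array([[363.45409748,   0.        , 250.00642529],
       [  0.        , 363.45409748, 190.04660794],
       [  0.        ,   0.        ,   1.        ]]), 'eye': array([ 0.24692196, -0.96314004,  0.69053523]), 'orientation': array([-0.48529473,  0.86231948, -0.13128093,  0.06049351])}
{'camera_matrix': array([[462.47899359,   0.        , 257.2975616 ],
       [  0.        , 462.47899359, 186.83740927],
       [  0.        ,   0.        ,   1.        ]]), 'eye': array([0.23055739, 0.00236937, 1.34025114]), 'orientation': array([-0.07658556,  0.72938478, -0.67564206,  0.07510199])}
{'clock': 0.1, 'qpos': array([-1.29399233e+00,  2.76550392e-01,  1.50601123e+00, -8.18123927e-06,
        1.36071156e+00, -1.20963259e-01]), 'qd': array([-0.00019076, -0.00067099, -0.00241978,  0.00025163, -0.00104727,
        0.00067273]), 'effort': array([ 1.21876757e-03, -4.17699158e+01, -2.46404010e+01, -2.55913856e-04,
        5.81654444e-03, -1.77243760e-05]), 'position': array([ 0.22261342, -0.52964304,  0.23051372]), 'ee_rot': array([-8.37405801e-04,  9.80287240e-01,  1.97575861e-01, -6.93954870e-05]), 'contact_force': array([ 0.29194751, -0.03007423,  0.59341738]), 'moment': array([0.02862505, 0.0044906 , 0.00523976]), 'gripper_force': 0.0, 'width': 0.08538649906420721}
```

View pics/top0.png

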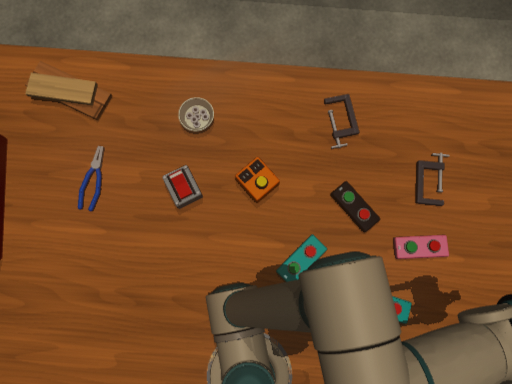

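View pics/side0.png

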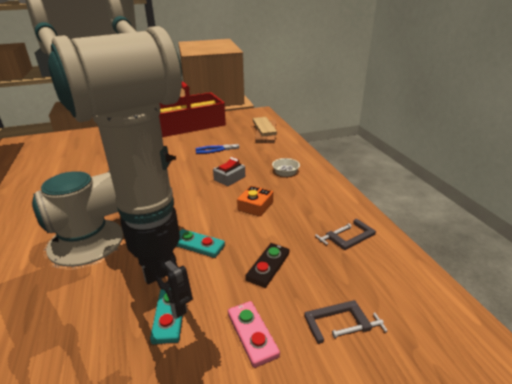

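The top view shows the outlet box at (258,180) with its yellow cap at (262,182), the switch box at (183,187), and the black remote at (355,206) with green at (348,197) and red at (364,214). I'll measure these and enlarge the rocker.

```bash
cat > h.py <<'E'
from rig import manip
import cv2, numpy as np
from scipy.spatial.transform import Rotation as R
def ray(n,px):
    c=manip.camera_info(n); K=c["camera_matrix"]; o=c["orientation"]
    return c["eye"], R.from_quat(np.roll(o,-1)).apply(np.linalg.inv(K)@[px[0],px[1],1])
def plane(n,px,z):
    e,d=ray(n,px); return (e+d*(z-e[2])/d[2])
def blobs(im,lo,hi,amin=20):
    h=cv2.cvtColor(im,cv2.COLOR_RGB2HSV); m=cv2.inRange(h,np.array(lo),np.array(hi))
    k,_,st,c=cv2.connectedComponentsWithStats(m)
    return [(c[i].round(1),st[i,4]) for i in range(1,k) if st[i,4]>=amin]
C={"yellow":((23,150,120),(34,255,255),.067),"green":((50,120,40),(75,255,255),.032),"red":((0,190,90),(4,255,255),.066),"orange":((7,200,140),(16,255,255),.048)}
E
python3 - <<'E'
from h import *
a=[]
for n in("top","side"):
    im=cv2.cvtColor(cv2.imread(f"pics/{n}0.png"),4)
    for k,(lo,hi,z) in C.items():
        for c,s in blobs(im,lo,hi): print(n,k,c,s,plane(n,c,z).round(4))
t=cv2.imread("pics/top0.png")[155:215,155:290]; s=cv2.imread("pics/side0.png")[150:220,205:285]
cv2.imwrite("pics/z.png",np.vstack([cv2.resize(t,(675,300),interpolation=2),cv2.resize(cv2.copyMakeBorder(s,0,0,0,77),(675,290),interpolation=2) if 0 else cv2.copyMakeBorder(cv2.resize(s,(320,280),interpolation=2),0,0,0,355,0)]))
E
```

```text
top yellow [261.3 180.9] 78 [0.5262 0.0057 0.067 ]
top green [348.5 196.3] 80 [ 0.5082 -0.2485  0.032 ]
top green [411.2 246.5] 84 [ 0.3775 -0.43    0.032 ]
top green [293.6 267.6] 80 [ 0.2936 -0.1024  0.032 ]
top red [181.2 185.7] 283 [0.4952 0.2298 0.066 ]
top red [364.  213.6] 79 [ 0.4552 -0.2868  0.066 ]
top red [434.5 245.4] 81 [ 0.3816 -0.4828  0.066 ]
top red [309.8 251. ] 73 [ 0.3401 -0.1413  0.066 ]
top red [397.6 308.2] 45 [ 0.2063 -0.3832  0.066 ]
top orange [258.9 179.6] 609 [0.5339 0.0129 0.048 ]
top orange [ 27.2 232.5] 22 [0.3328 0.6464 0.048 ]
side green [187.  234.7] 57 [ 0.2946 -0.1064  0.032 ]
side green [273.4 250.9] 74 [ 0.5093 -0.2512  0.032 ]
side green [165.8 297.1] 37 [ 0.2129 -0.3269  0.032 ]
side green [245.7 315.3] 99 [ 0.3783 -0.4349  0.032 ]
side red [183.9  84.7] 27 [0.492  1.3853 0.066 ]
side red [212.7  97.8] 68 [0.6098 1.0494 0.066 ]
side red [227.6 164.9] 96 [0.4964 0.2188 0.066 ]
side red [206.7 240.7] 41 [ 0.3392 -0.1933  0.066 ]
side red [262.2 265.8] 80 [ 0.4511 -0.3312  0.066 ]
side red [165.7 319.7] 102 [ 0.2086 -0.4221  0.066 ]
side red [257.9 338.5] 122 [ 0.379  -0.5234  0.066 ]
side orange [254.9 197.7] 275 [ 0.5339 -0.003   0.048 ]
```

View pics/z.png

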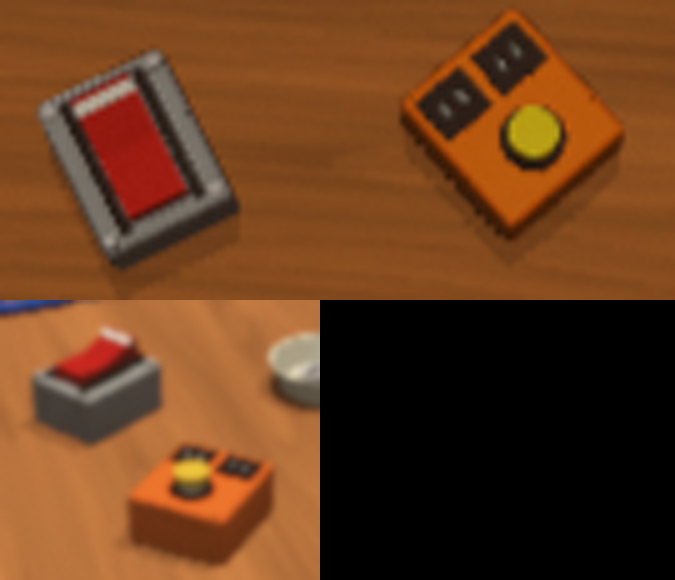

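The zoom shows the white stripe at the rocker's upper-left end, about pixel (176,173). The level end's edge is at about (186.4,195.6). The tool yaw is already close to the rocker's axis.

```bash
cat >> h.py <<'E'
def delta(t):
    s=manip.get_state(); r=R.from_quat(np.roll(s["ee_rot"],-1)); d=r.inv().apply(np.array(t)-s["position"])
    print("tool delta mm",(d*1e3).round(1),"axes",r.as_matrix()[:,0].round(3),r.as_matrix()[:,2].round(3))
E
python3 - <<'E'
from h import *
E=plane("top",(155+157/5,155+203/5),.062);F=plane("top",(155+105/5,155+88/5),.0764)
u=F-E; print(E,F,np.linalg.norm(u[:2]),np.degrees(np.arctan2(u[1],u[0])),"press",E+u*.857)
im=cv2.cvtColor(cv2.imread("pics/side0.png"),4)
for c,s in blobs(im,(20,130,120),(36,255,255),8): print(c,s,plane("side",c,.067))
delta([.526,.004,.13])
E
python3 -m handwheel '[{"translation":[0,0,0],"angular":[0,0,0],"hand":1}]' 40
```

```text
[0.46874773 0.2128159  0.062     ] [0.52940886 0.24672801 0.0764    ] 0.06949678718691653 29.207020406231607 press [0.52073432 0.24187858 0.0743408 ]
[202.3 103.1] 55 [0.53646943 0.97281257 0.067     ]
[170.3 108.5] 50 [0.36048534 0.94353346 0.067     ]
[252.4 192.5] 43 [0.52694805 0.00112781 0.067     ]
tool delta mm [ 486.4 -374.3  101.2] axes [0.922 0.387 0.   ] [-0.     0.002 -1.   ]
clock: 0.18
position: [0.2227, -0.5298, 0.2307]
ee_rot: [-0.001, 0.98, 0.198, -0.0]
contact_force: [-0.6, 0.2, -0.8]
width: 0.0756
gripper_force: 0.0
```

```bash
python3 -m handwheel '[{"translation":[25,-19,2],"angular":[0,0,0],"hand":1}]' >/dev/null 2>&1; python3 -c "
from h import *
delta([.5265,.0035,.13])"
```

```text
tool delta mm [ 456.6 -356.5   94.6] axes [ 0.924  0.383 -0.004] [-0.002 -0.006 -1.   ]
```

That row was in mm where the tool expects metres. It was clipped to the per-row limit, so no harm done. From here on I'll use metres.

```bash
T='"angular":[0,0,0],"hand":1'; python3 -m handwheel '[{"translation":[0.024,-0.019,0.002],"angular":[0,0,0],"hand":1},{"translation":[0.024,-0.019,0.002],"angular":[0,0,0],"hand":1},{"translation":[0.024,-0.019,0.002],"angular":[0,0,0],"hand":1},{"translation":[0.024,-0.019,0.002],"angular":[0,0,0],"hand":1},{"translation":[0.024,-0.019,0.002],"angular":[0,0,0],"hand":1},{"translation":[0.024,-0.019,0.002],"angular":[0,0,0],"hand":1},{"translation":[0.024,-0.019,0.002],"angular":[0,0,0],"hand":1},{"translation":[0.024,-0.019,0.002],"angular":[0,0,0],"hand":1},{"translation":[0.024,-0.019,0.002],"angular":[0,0,0],"hand":1},{"translation":[0.024,-0.019,0.002],"angular":[0,0,0],"hand":1}]'; python3 -c "
from h import *
delta([.5265,.0035,.13])"
```

```text
clock: 1.1
position: [0.3915, -0.2245, 0.2085]
ee_rot: [0.0, 0.98, 0.197, 0.0]
contact_force: [1.0, -0.2, -0.0]
width: -0.0004
gripper_force: 0.0
tool delta mm [ 212.7 -158.    78.5] axes [0.922 0.387 0.   ] [ 0. -0. -1.]
```

```bash
python3 -m handwheel '[{"translation":[0.024,-0.018,0.008],"angular":[0,0,0],"hand":1},{"translation":[0.024,-0.018,0.008],"angular":[0,0,0],"hand":1},{"translation":[0.024,-0.018,0.008],"angular":[0,0,0],"hand":1},{"translation":[0.024,-0.018,0.008],"angular":[0,0,0],"hand":1},{"translation":[0.024,-0.018,0.008],"angular":[0,0,0],"hand":1},{"translation":[0.024,-0.018,0.008],"angular":[0,0,0],"hand":1},{"translation":[0.024,-0.018,0.008],"angular":[0,0,0],"hand":1},{"translation":[0.024,-0.018,0.008],"angular":[0,0,0],"hand":1},{"translation":[0,0,0],"angular":[0,0,0],"hand":1},{"translation":[0,0,0],"angular":[0,0,0],"hand":1}]'; python3 -c "
from h import *
delta([.5265,.0035,.069])"
```

```text
clock: 1.93
position: [0.5124, -0.0176, 0.1439]
ee_rot: [-0.0, 0.98, 0.199, -0.001]
contact_force: [0.3, -0.2, -0.3]
width: 0.0001
gripper_force: 0.0
tool delta mm [ 21.4 -13.9  74.9] axes [ 0.921  0.39  -0.002] [-0.002 -0.    -1.   ]
```

```bash
python3 -m handwheel '[{"translation":[0.021,-0.014,0.015],"angular":[0,0,0],"hand":1},{"translation":[0,0,0.02],"angular":[0,0,0],"hand":1},{"translation":[0,0,0.02],"angular":[0,0,0],"hand":1},{"translation":[0,0,0.015],"angular":[0,0,0],"hand":1},{"translation":[0,0,0],"angular":[0,0,0],"hand":1},{"translation":[0,0,0],"angular":[0,0,0],"hand":1}]'; python3 -c "
from h import *
delta([.5265,.0035,.057])
for n in ('top','side'): cv2.imwrite(f'pics/{n}1.png',manip.get_image(n)[:,:,::-1])
s=cv2.imread('pics/side1.png')[140:230,200:300];t=cv2.imread('pics/top1.png')[130:220,210:310]
cv2.imwrite('pics/z1.png',cv2.resize(np.hstack([s,t]),(800,360),interpolation=2))"
```

```text
clock: 2.43
position: [0.5256, 0.0013, 0.0744]
ee_rot: [-0.0, 0.98, 0.197, -0.001]
contact_force: [-0.1, -0.3, 0.3]
width: 0.0001
gripper_force: 0.0
tool delta mm [ 1.8 -1.7 17.4] axes [ 0.922  0.386 -0.002] [-0.002 -0.    -1.   ]
```

View pics/z1.png

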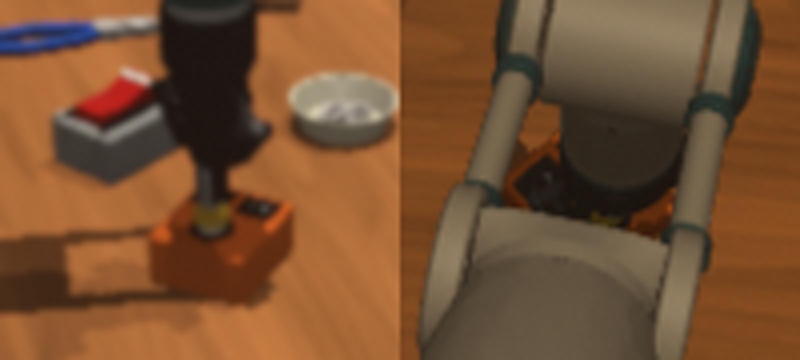

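The fingertips sit right above the yellow cap (side-view pixel about (253,193)). Now I'll press.

```bash
python3 -m handwheel '[{"translation":[0.002,-0.002,0.004],"angular":[0,0,0],"hand":1},{"translation":[0,0,0.004],"angular":[0,0,0],"hand":1},{"translation":[0,0,0.004],"angular":[0,0,0],"hand":1},{"translation":[0,0,0.003],"angular":[0,0,0],"hand":1},{"translation":[0,0,0.002],"angular":[0,0,0],"hand":1},{"translation":[0,0,0],"angular":[0,0,0],"hand":1},{"translation":[0,0,0],"angular":[0,0,0],"hand":1}]'
```

```text
clock: 3.12
position: [0.5274, 0.0048, 0.0575]
ee_rot: [0.0, 0.98, 0.198, -0.0]
contact_force: [0.9, -0.0, 1.0]
width: -0.0001
gripper_force: 0.6
```

```bash
python3 -m handwheel '[{"translation":[0,0,0.001],"angular":[0,0,0],"hand":1},{"translation":[0,0,0],"angular":[0,0,0],"hand":1},{"translation":[0,0,0],"angular":[0,0,0],"hand":1}]'
```

```text
clock: 3.37
position: [0.5274, 0.0048, 0.057]
ee_rot: [0.0, 0.98, 0.198, 0.0]
contact_force: [-0.2, 0.4, 5.3]
width: -0.0003
gripper_force: 2.5
```

```bash
python3 -m handwheel '[{"translation":[0,0,-0.01],"angular":[0,0,0],"hand":1},{"translation":[0,0,-0.02],"angular":[0,0,0],"hand":1},{"translation":[0,0,-0.03],"angular":[0,0,0],"hand":1},{"translation":[0,0,-0.02],"angular":[0,0,0],"hand":1},{"translation":[0,0,0],"angular":[0,0,0],"hand":1}]'; python3 -c "
from h import *
print(plane('side',(233.75,159.5),.0748), plane('top',(176,174.4),.0748))
delta([.5207,.240,.12])"
```

```text
clock: 3.78
position: [0.5299, 0.0046, 0.1411]
ee_rot: [0.001, 0.98, 0.198, 0.004]
contact_force: [1.5, -0.4, -0.0]
width: -0.0
gripper_force: 0.0
[0.52531672 0.23745925 0.0748    ] [0.52459758 0.24644721 0.0748    ]
tool delta mm [  82.6 -220.7   20.7] axes [0.922 0.387 0.007] [ 0.008 -0.001 -1.   ]
```

```bash
python3 -m handwheel '[{"translation":[0.0092,-0.0245,0.002],"angular":[0,0,0],"hand":1},{"translation":[0.0092,-0.0245,0.002],"angular":[0,0,0],"hand":1},{"translation":[0.0092,-0.0245,0.002],"angular":[0,0,0],"hand":1},{"translation":[0.0092,-0.0245,0.002],"angular":[0,0,0],"hand":1},{"translation":[0.0092,-0.0245,0.002],"angular":[0,0,0],"hand":1},{"translation":[0.0092,-0.0245,0.002],"angular":[0,0,0],"hand":1},{"translation":[0.0092,-0.0245,0.002],"angular":[0,0,0],"hand":1},{"translation":[0.0092,-0.0245,0.002],"angular":[0,0,0],"hand":1},{"translation":[0.0092,-0.0245,0.002],"angular":[0,0,0],"hand":1},{"translation":[0,0,0],"angular":[0,0,0],"hand":1}]'; python3 -m handwheel '[{"translation":[0,0,0],"angular":[0,0,0],"hand":1},{"translation":[0,0,0],"angular":[0,0,0],"hand":1}]' >/dev/null; python3 -c "
from h import *
im=manip.get_image('top')
for c,s in blobs(im,*C['yellow'][:2]): print(c,s)
delta([.52,.240,.085])"
```

```text
clock: 4.62
position: [0.517, 0.2441, 0.1175]
ee_rot: [-0.001, 0.98, 0.199, -0.001]
contact_force: [0.5, -0.2, -0.5]
width: 0.0002
gripper_force: 0.0
[261.3 181.6] 81
tool delta mm [ 2.4  0.1 33.2] axes [ 0.922  0.387 -0.002] [-0.001 -0.001 -1.   ]
```

Now down onto the rocker.

```bash
python3 -m handwheel '[{"translation":[0.002,0,0.011],"angular":[0,0,0],"hand":1},{"translation":[0,0,0.011],"angular":[0,0,0],"hand":1},{"translation":[0,0,0.011],"angular":[0,0,0],"hand":1},{"translation":[0,0,0.005],"angular":[0,0,0],"hand":1},{"translation":[0,0,0.005],"angular":[0,0,0],"hand":1},{"translation":[0,0,0.004],"angular":[0,0,0],"hand":1},{"translation":[0,0,0.004],"angular":[0,0,0],"hand":1},{"translation":[0,0,0.004],"angular":[0,0,0],"hand":1},{"translation":[0,0,0],"angular":[0,0,0],"hand":1},{"translation":[0,0,0],"angular":[0,0,0],"hand":1}]'
```

```text
clock: 5.67
position: [0.5199, 0.2409, 0.0635]
ee_rot: [0.0, 0.98, 0.198, -0.0]
contact_force: [-0.3, 0.5, 0.0]
width: -0.0002
gripper_force: 0.0
```

```bash
python3 -m handwheel '[{"translation":[0,0,0.002],"angular":[0,0,0],"hand":1},{"translation":[0,0,0],"angular":[0,0,0],"hand":1},{"translation":[0,0,0],"angular":[0,0,0],"hand":1}]';python3 -c "
from h import *
cv2.imwrite('pics/z2.png',cv2.resize(manip.get_image('side')[130:220,190:290,::-1],(600,540),interpolation=2))"
```

```text
clock: 5.92
position: [0.5199, 0.2409, 0.062]
ee_rot: [0.0, 0.98, 0.198, -0.0]
contact_force: [-1.7, -1.2, 5.0]
width: 0.0001
gripper_force: 2.1
```

View pics/z2.png

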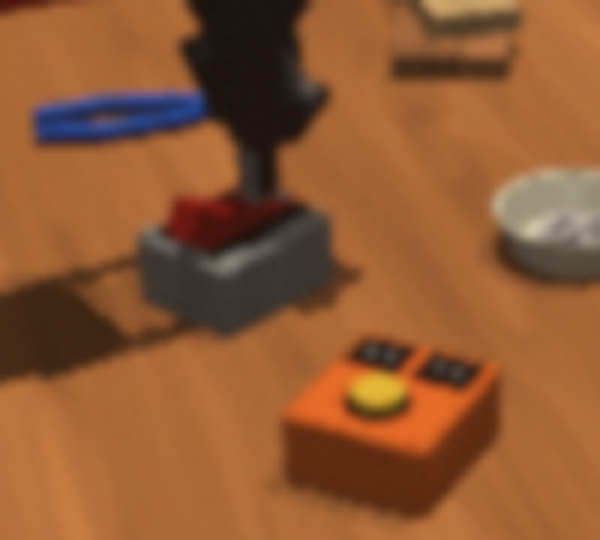

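The yellow cap is seated (zoom pixel (377,393)). The rocker's near end is raised and the fingertips are on the striped end, so it has tipped over. Next is the remote.

```bash
python3 -m handwheel '[{"translation":[0,0,-0.01],"angular":[0,0,0],"hand":1},{"translation":[0,0,-0.02],"angular":[0,0,0],"hand":1},{"translation":[0,0,-0.03],"angular":[0,0,0],"hand":1},{"translation":[0,0,-0.01],"angular":[0,0,0],"hand":1},{"translation":[0,0,0],"angular":[0,0,0],"hand":1},{"translation":[0,0,0],"angular":[0,0,0],"hand":1}]'; python3 -c "
from h import *
delta([.509,-.250,.12])"
```

```text
clock: 6.47
position: [0.5202, 0.241, 0.1319]
ee_rot: [-0.0, 0.98, 0.198, 0.0]
contact_force: [-0.6, -0.4, -0.8]
width: -0.0002
gripper_force: 0.0
tool delta mm [-200.6  448.3   11.8] axes [0.922 0.387 0.001] [ 0.001  0.    -1.   ]
```

```bash
python3 -m handwheel '[{"translation":[-0.0125,0.028,0],"angular":[0,0,0],"hand":1},{"translation":[-0.0125,0.028,0],"angular":[0,0,0],"hand":1},{"translation":[-0.0125,0.028,0],"angular":[0,0,0],"hand":1},{"translation":[-0.0125,0.028,0],"angular":[0,0,0],"hand":1},{"translation":[-0.0125,0.028,0],"angular":[0,0,0],"hand":1},{"translation":[-0.0125,0.028,0],"angular":[0,0,0],"hand":1},{"translation":[-0.0125,0.028,0],"angular":[0,0,0],"hand":1},{"translation":[-0.0125,0.028,0],"angular":[0,0,0],"hand":1}]' >/dev/null;  python3 -m handwheel '[{"translation":[-0.0125,0.028,0],"angular":[0,0,0],"hand":1},{"translation":[-0.0125,0.028,0],"angular":[0,0,0],"hand":1},{"translation":[-0.0125,0.028,0],"angular":[0,0,0],"hand":1},{"translation":[-0.0125,0.028,0],"angular":[0,0,0],"hand":1},{"translation":[-0.0125,0.028,0],"angular":[0,0,0],"hand":1},{"translation":[-0.0125,0.028,0],"angular":[0,0,0],"hand":1},{"translation":[-0.0125,0.028,0],"angular":[0,0,0],"hand":1},{"translation":[0,0,0],"angular":[0,0,0],"hand":1},{"translation":[0,0,0],"angular":[0,0,0],"hand":1},{"translation":[0,0,0],"angular":[0,0,0],"hand":1}]'; python3 -c "
from h import *
delta([.509,-.250,.05])
im=manip.get_image('side')
for c,s in blobs(im,*C['green'][:2]): print(c,s,plane('side',c,.032))
cv2.imwrite('pics/z3.png',cv2.resize(manip.get_image('top')[150:220,130:290,::-1],(800,350),interpolation=2))"
```

```text
clock: 7.97
position: [0.5089, -0.2179, 0.1301]
ee_rot: [-0.001, 0.98, 0.197, -0.001]
contact_force: [-0.1, -0.5, 0.0]
width: -0.0001
gripper_force: 0.0
tool delta mm [-12.1  29.9  80. ] axes [ 0.922  0.387 -0.002] [-0.003  0.002 -1.   ]
[187.1 234.6] 57 [ 0.2949152  -0.10605233  0.032     ]
[273.4 251.3] 67 [ 0.50876751 -0.25275467  0.032     ]
[169.6 296.4] 99 [ 0.22173101 -0.32751912  0.032     ]
[245.7 315.2] 98 [ 0.3783371  -0.43459368  0.032     ]
```

View pics/z3.png

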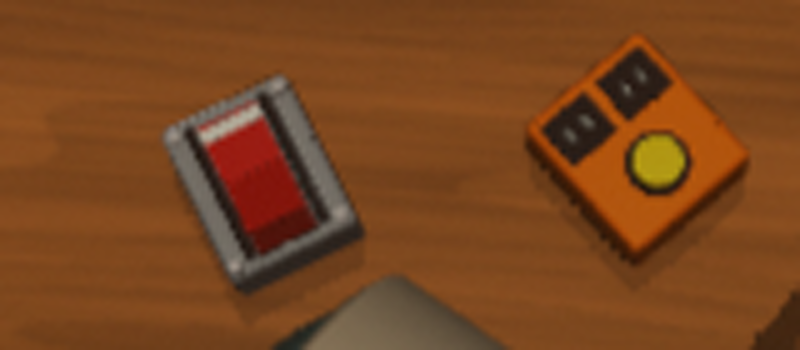

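The rocker's unstriped end (zoom pixel (285,230)) now shows its raised face, and the cap is home. I'll move over green and lower.

```bash
python3 -m handwheel '[{"translation":[-0.006,0.015,0.015],"angular":[0,0,0],"hand":1},{"translation":[-0.006,0.015,0.015],"angular":[0,0,0],"hand":1},{"translation":[0,0,0.02],"angular":[0,0,0],"hand":1},{"translation":[0,0,0.02],"angular":[0,0,0],"hand":1},{"translation":[0,0,0.01],"angular":[0,0,0],"hand":1},{"translation":[0,0,0],"angular":[0,0,0],"hand":1},{"translation":[0,0,0],"angular":[0,0,0],"hand":1}]'; python3 -c "
from h import *
delta([.509,-.250,.026])
cv2.imwrite('pics/z4.png',cv2.resize(manip.get_image('side')[190:300,220:330,::-1],(500,500),interpolation=2))"
```

```text
clock: 8.65
position: [0.5106, -0.2502, 0.0515]
ee_rot: [-0.0, 0.98, 0.198, -0.0]
contact_force: [0.6, 0.1, 0.2]
width: -0.0002
gripper_force: 0.0
tool delta mm [-1.3 -0.8 25.5] axes [ 0.921  0.389 -0.001] [-0.001  0.001 -1.   ]
```

View pics/z4.png

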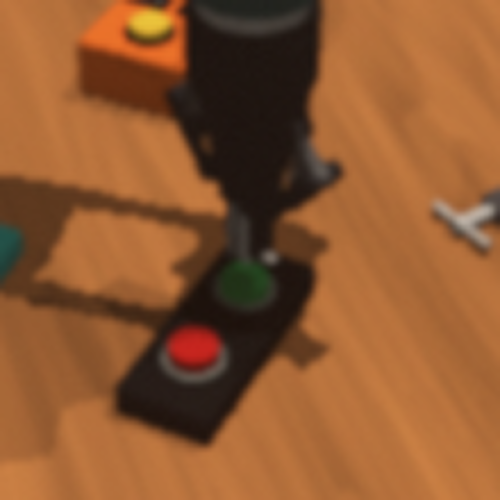

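The fingertips are above the green button (zoom pixel (243,283)), clear of red and everything else.

```bash
python3 -m handwheel '[{"translation":[-0.001,-0.001,0.008],"angular":[0,0,0],"hand":1},{"translation":[0,0,0.008],"angular":[0,0,0],"hand":1},{"translation":[0,0,0.003],"angular":[0,0,0],"hand":1},{"translation":[0,0,0.003],"angular":[0,0,0],"hand":1},{"translation":[0,0,0.003],"angular":[0,0,0],"hand":1},{"translation":[0,0,0],"angular":[0,0,0],"hand":1},{"translation":[0,0,0],"angular":[0,0,0],"hand":1}]'; python3 -m handwheel '[{"translation":[0,0,0.001],"angular":[0,0,0],"hand":1},{"translation":[0,0,0],"angular":[0,0,0],"hand":1},{"translation":[0,0,0],"angular":[0,0,0],"hand":1},{"translation":[0,0,0],"angular":[0,0,0],"hand":1}]'
```

```text
clock: 9.28
position: [0.5089, -0.2503, 0.0267]
ee_rot: [-0.0, 0.98, 0.198, -0.0]
contact_force: [-1.7, 1.2, 3.3]
width: -0.0002
gripper_force: 1.8
clock: 9.62
position: [0.5089, -0.2504, 0.026]
ee_rot: [-0.0, 0.98, 0.198, -0.0]
contact_force: [-1.7, 1.8, 5.5]
width: -0.0
gripper_force: 2.5
```

The button is fully in: z is 0.026 and the force is above the 4 N spring. Now I'll release and retreat.

```bash
python3 -m handwheel '[{"translation":[0,0,-0.003],"angular":[0,0,0],"hand":1},{"translation":[0,0,-0.006],"angular":[0,0,0],"hand":1},{"translation":[0,0,-0.02],"angular":[0,0,0],"hand":1},{"translation":[0,0,-0.03],"angular":[0,0,0],"hand":1},{"translation":[0,0,-0.03],"angular":[0,0,0],"hand":1},{"translation":[0,0,-0.02],"angular":[0,0,0],"hand":1},{"translation":[0,0,0],"angular":[0,0,0],"hand":1},{"translation":[0,0,0],"angular":[0,0,0],"hand":1},{"translation":[0,0,0],"angular":[0,0,0],"hand":1}]'; python3 -c "
from h import *
cv2.imwrite('pics/z5.png',manip.get_image('side')[:,:,::-1])
for c,s in blobs(cv2.cvtColor(cv2.imread('pics/z5.png'),4),*C['green'][:2]): print(c,s,plane('side',c,.032))"
```

```text
clock: 10.37
position: [0.5089, -0.2506, 0.1341]
ee_rot: [-0.0, 0.98, 0.198, -0.0]
contact_force: [-0.1, -0.5, -0.7]
width: 0.0
gripper_force: 0.0
[186.9 234.8] 55 [ 0.29422476 -0.10680268  0.032     ]
[273.5 251. ] 60 [ 0.50943915 -0.25168484  0.032     ]
[169.6 296.4] 99 [ 0.22173101 -0.32751912  0.032     ]
[245.7 315.2] 98 [ 0.3783371  -0.43459368  0.032     ]
```

View pics/z5.png

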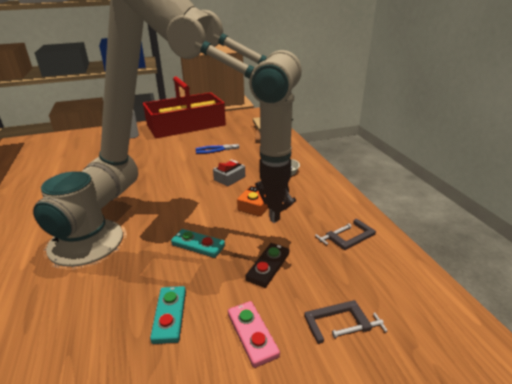

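The remote is unmoved, with green back out at (273,251), and the gripper is clear of everything.

```bash
python3 -c "
from rig import manip
print(manip.sign_off())"
```

```text
the job is handed in; nothing more can be done
None
```

I pushed the reset button home, tipped the rocker fully on, then pressed and released the green button, in that order, and handed the job in at about 10 s with the red button and bystanders untouched; sign-off returned no verdict.

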